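Press the processor's shredding disc home and turn it once by hand

ROBOT

A 7-joint arm with a two-finger parallel gripper is mounted at the origin on the work surface. World frame = base frame: x ahead of the robot, y to its left, z up, the work surface at z = 0. Lengths are in m, angles in rad, forces in N, time in s.
With the tool pointing down it reaches from about 0.425 to 0.925 m from the base axis. Payload 6.8 kg.
Tool frame: the origin (TCP) lies on the centre line of the jaws, within the pads' length; the fingertips stand 17 mm ahead of it and the grasp point (between the pads) lies 2 mm behind it; z points along the fingers, x is the direction in which the jaws open and shut, and the axes are right-handed (so a half turn about z gives the same grasp; the last joint's range is limited). The gripper opens to 85 mm and grips with 20 to 120 N. Pads are 22 mm wide; open, the fingers measure 114 mm over their backs; the gripper's body (76 mm by 85 mm) begins 54 mm behind the grasp point. The pads swing forward as they close: fully open they stand 13 mm farther back than shut.
Start: joints at [1.114, 0.477, 0.022, 1.555, -0.011, 1.109, -0.083], TCP at [0.231, -0.634, 0.248] pointing down, gripper open.
Joint ranges: [-2.96, 2.96], [-0.34, 2.1], [-1.41, 1.46], [0.24, 2.44], [-1.37, 4.51], [0.17, 1.92], [-2.96, 2.96]. Speed limits (rad/s): [2.39, 2.39, 3.14, 3.14, 3.14, 3.14, 3.14].

INTERFACE

Orientations are given as a unit quaternion [w, x, y, z].
In Python, from station import status, read_camera, camera_model, bot gives the robot as it stands.
- The arm moves only by the tool arm_command, never from a script. Its argument "series" is a list of rows, each a list of 3 entries, a list of its own where there are three numbers: the finger opening in mm, from 0 to 85.4, then the shift along the tool's x, y, z in mm, then the turn about the tool's z in rad. In form: [[gripper, [dx, dy, dz], roll], ...]. A call has 1 to 8 rows; each row is the pose to reach, as a shift and turn from the pose commanded when the call began, along the tool's axes at that moment; what a row does not reach only later rows make up. A row lasts 1/8 s, in which the tool goes at most 62.5 mm and 10.7 degrees, less where a joint would pass 70% of its speed; a pose out of reach is approached as far as the arm can. A call with a gripper value outside its range is refused whole. The fingers move at their own pace and stop on an object; "squeeze" is the grip in N (left out, the last holds). Time passes only in rows, so rows that repeat a pose let the fingers close. It gives the time, the measured TCP pose, the force and the opening at its end, in the units of the state.
- status.get_obs(): the state, without advancing time (a new reading comes with each control period).
- read_camera(name): name is "side" or "top"; returns the picture (420x560x3 uint8, blue, green, red); there is no depth.
- camera_model(name): a dict with "fov_y" (degrees; the focal length in pixels is half the picture's height over the tangent of half this angle, whatever the lens; pixels are square), "cx", "cy" (the principal point, pixels), "k1" (the pictures are not rectified: a ray, as slopes to the right and down, at radius r is drawn at 1 + k1 r^2 times it, then the intrinsics apply), "R" (3x3) and "t" (3): a world point X has camera coordinates R X + t. Camera axes: x right, y down, z forward; pixel columns grow to the right and rows downward; lengths in m; the calibration is good to about 2 mm. A picture is of the moment at which its call begins. camera_model takes no time and is no camera call.
- bot.hand_in(): hands the job in, once; it reports no verdict.
The state is a dict: "t": time; "q": joint angles; "joint_vel": joint speeds; "joint_torque": joint torques, N m; "eef_pos": TCP position; "tool_rot": TCP orientation; "contact_force": force on the tool from outside, world axes, zero at the start; "torque": the same for the moment, N m; "gripper_width": opening from 0.0 (shut) to 1.0 (fully open).
Only numpy, scipy, OpenCV 4.12 (cv2) and the standard library are available. Lean on these libraries where they do the work, as an engineer would, in place of code of your own. Each camera call takes 0.05 s, during which the arm holds its last target.

TASK

The shredding disc on the food processor is not pushed fully down on its spindle: press it gently all the way home. Then, with a fingertip laid on the disc, drag it slowly clockwise (seen from above) through one full turn to feel that it runs freely, so that the red dot ends where it started, and take your hand away. The thin disc bends easily, so never lean on it with more than about 12 N, and leave the mug, the jar and the pusher alone.

Things in the scene. Friction and masses are not known exactly. Their poses are not given: they have to be found in the camera images.
- processor: Food processor, fixed to the worktop: cream base 235 x 215 mm, 83 mm high; on its middle a clear open bowl, 188 mm across, rim 165 mm above the worktop; a grey bowl handle reaches 140 mm out along +x, up to 160 mm high. Origin: centre of its underside, on the worktop; z up. The spindle stands on the vertical line through the origin.
- disc_centre (a point): Point of the processor, 180 mm straight above its origin: where the middle of the disc's top is nominally when home. The real disc is mounted up to 12 mm higher or lower, and leans by 0.06 rad in an unknown direction (the lean does not turn with it), so its height must be felt. It rests on a spring washer: gives 1 mm per 5 N of push, up to 4 mm. More than 15 N bends it.
- seat (a joint): How far the disc's stem still is from fully home on the spindle, in m: 0 = fully home; starts at 0.006 to 0.014, so the disc is that much higher. A push fit: it slides down at a push of about 4 to 6 N anywhere on the disc, stops hard at 0 and stays where it is left.
- disc (a joint): Turn of the disc in rad, 0 at the start, growing clockwise from above. Smooth steel plate, 160 mm across, 4 mm thick; cap, slots and red dot (68 mm from the centre) are flush, so only friction turns it. It takes 0.15 N m (3 N sideways at 50 mm from the centre, so some 5 to 10 N downward there). It stops when let go.
- mug: Blue mug, 80 mm across, 92 mm high, standing beside the processor; bystander. Origin: centre of its underside.
- jar: Amber glass jar with yellow cap, 72 mm across, 110 mm high, standing beside the processor; bystander. Origin: centre of its underside.
- pusher: Grey plastic food pusher, 64 mm across at its foot, 100 mm high, standing beside the processor; bystander. Origin: centre of its underside.

How it is judged:
By the outcome, as a careful person would: the job done as asked, in the order asked, and still so for the second after the job is handed in, with the robot touching nothing.
It also fails if it takes over 64 s, if anything falls off the work surface, if the arm or the gripper's body presses on something with over 40 N, if the wrist force passes 120 N, or if a joint passes its speed limit or range.

## Working session

There is one attempt and no reset: what is moved stays moved. The work goes in short steps, Python scripts to look and compute and a tool call to move; the robot and the scene stay as the last step left them, time stands still between calls to the robot, and variables do not carry over. Pictures are saved under pics/ and viewed, and the job is handed in when it is done.

Besides the shell and the picture viewer there is one more tool, called after "Call:" as a command line: name --argument value ..., lists and objects as JSON in quotes. arm_command: Moves the arm, as the interface text tells. Its arguments: {"type":"object","properties":{"series":{"type":"array"},"squeeze":{"type":"number"}},"required":["series"]}

```bash
ls; mkdir -p pics; python3 - <<'E'
from station import status, read_camera, camera_model, bot
import cv2
for n in ("side","top"):
    cv2.imwrite(f"pics/{n}0.png",read_camera(n)); m=camera_model(n); print(n,m)
print(status.get_obs())
E
```

```text
pics
side {'fov_y': 56.97860309028631, 'cx': 276.7308000509296, 'cy': 210.0104001569345, 'k1': -0.04353566394979185, 'R': array([[ 0.83381374, -0.55197678,  0.00873433],
       [-0.34244935, -0.52958267, -0.77606098],
       [ 0.43299319,  0.64409924, -0.63059739]]), 't': array([-0.44116946,  0.33097128,  0.53754029])}
top {'fov_y': 57.86103506515599, 'cx': 278.99195652853996, 'cy': 198.6009913012877, 'k1': 0.03337224997412113, 'R': array([[ 0.01538952, -0.99970961, -0.01854362],
       [-0.98427682, -0.01188301, -0.17623262],
       [ 0.17596109,  0.02096419, -0.98417387]]), 't': array([0.05371652, 0.62008726, 0.96494364])}
{'t': 0.1, 'q': array([ 1.11389058,  0.47774055,  0.02233374,  1.55639709, -0.01149711,
        1.10932613, -0.0830862 ]), 'joint_vel': array([-0.00177805, -0.00314321,  0.00169669, -0.00256088, -0.00150417,
       -0.00092747,  0.000383  ]), 'joint_torque': array([ 5.08625235e-03, -5.97763038e+01,  1.61337912e+00, -2.81956208e+01,
        1.27326068e-02,  4.92642474e-03, -1.16944551e-05]), 'eef_pos': array([ 0.23050716, -0.63384807,  0.24738847]), 'tool_rot': array([-4.46622823e-04,  8.19089345e-01, -5.73665307e-01, -7.48384078e-04]), 'contact_force': array([ 0.20215223, -0.50103575,  0.32179749]), 'torque': array([-0.00616356, -0.0333392 , -0.02810602]), 'gripper_width': 1.0027687197691793}
```

View pics/side0.png

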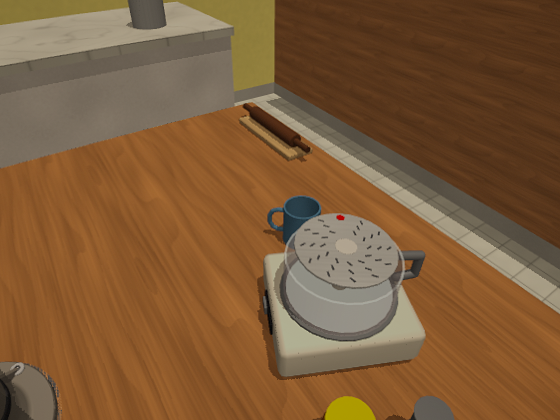

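View pics/top0.png

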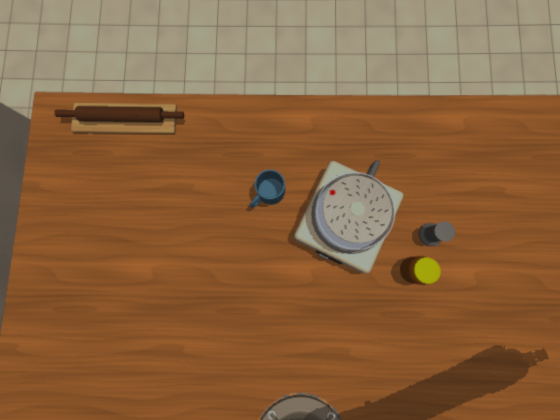

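```bash
cat > h.py <<'E'
import numpy as np, cv2
from scipy.optimize import least_squares
from station import status, read_camera, camera_model, bot
M={n:camera_model(n) for n in("side","top")}
def F(m): return 210/np.tan(np.radians(m["fov_y"])/2)
def proj(n,X):
    m=M[n]; c=np.atleast_2d(X)@m["R"].T+m["t"]; s=c[:,:2]/c[:,2:]
    s=s*(1+m["k1"]*(s**2).sum(1,keepdims=True)); return s*F(m)+[m["cx"],m["cy"]]
def ray(n,uv):
    m=M[n]; d=(np.array(uv,float)-[m["cx"],m["cy"]])/F(m); s=d.copy()
    for _ in range(30): s=d/(1+m["k1"]*(s@s))
    return -m["R"].T@m["t"], m["R"].T@np.r_[s,1]
def onz(n,uv,z):
    o,d=ray(n,uv); return o+d*(z-o[2])/d[2]
def tri(a,b,X0=(.6,-.2,.19)):
    r=least_squares(lambda X:np.r_[proj("side",X)[0]-a,proj("top",X)[0]-b],X0); return r.x,r.fun
def red(im):
    b,g,r=[im[...,i].astype(float) for i in range(3)]
    w=np.clip(r-np.maximum(b,g)-70,0,None); w[(r<120)]=0
    return w
E
python3 - <<'E'
from h import *
s=cv2.imread("pics/side0.png");t=cv2.imread("pics/top0.png")
for n,im in(("side",s),("top",t)):
    w=red(im); n_,l,st,c=cv2.connectedComponentsWithStats((w>0).astype('uint8'))
    print(n,[(st[i,4],c[i].round(1)) for i in range(1,n_) if st[i,4]>3])
a=cv2.resize(s[190:380,240:440],None,fx=4,fy=4,interpolation=cv2.INTER_CUBIC)[:600]
b=cv2.resize(t[150:290,240:460],None,fx=3.6,fy=3.6,interpolation=cv2.INTER_CUBIC)
cv2.imwrite("pics/side0z.png",cv2.resize(s[195:345,250:450],None,fx=4,fy=4,interpolation=cv2.INTER_CUBIC));cv2.imwrite("pics/top0z.png",b)
E
```

```text
side [(np.int32(36), array([339.9, 217.1]))]
top [(np.int32(22), array([332.1, 191.9]))]
```

View pics/side0z.png

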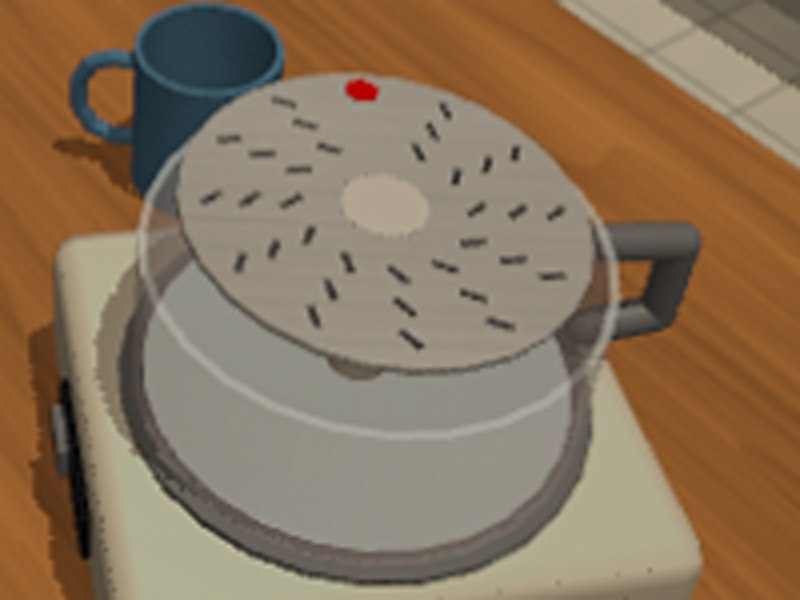

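View pics/top0z.png

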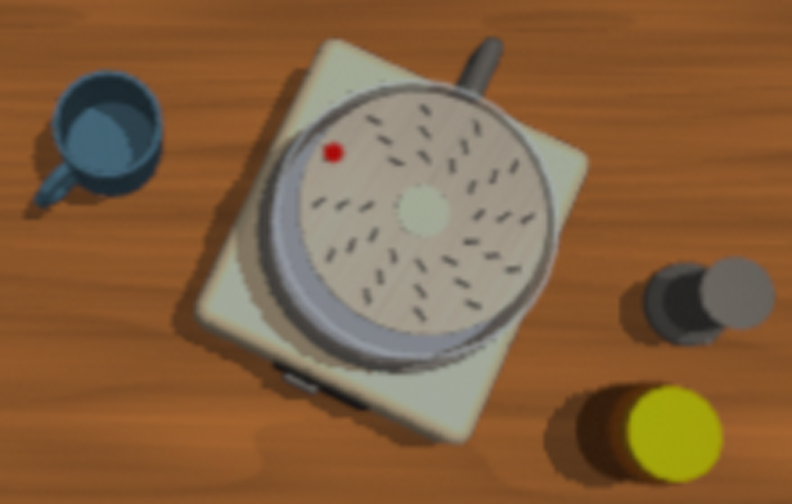

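```bash
cat > fit.py <<'E'
from h import *
def z2p(p,o,s): return (np.array(p,float)+.5)/s-.5+np.array(o)
se=z2p([(178,190),(195,262),(240,310),(300,347),(430,373),(520,358),(578,315),(593,250),(550,170),(470,103),(350,74),(240,103)],(250,195),4)
te=z2p([(299,215),(310,260),(345,308),(425,335),(490,320),(540,265),(552,215),(543,175)],(240,150),3.6)
cap_s=z2p((385,205),(250,195),4);cap_t=z2p((423,210),(240,150),3.6)
dot_s=np.array([339.9,217.1]);dot_t=np.array([332.1,191.9])
C,r=tri(cap_s,cap_t);print("cap",C,r);D,r=tri(dot_s,dot_t);print("dot",D,r,np.linalg.norm(D-C),np.degrees(np.arctan2(D[1]-C[1],D[0]-C[0])))
th=np.linspace(0,2*np.pi,361)[:-1]
def ring(p,R=.08):
    n=np.array([p[3],p[4],1]);n/=np.linalg.norm(n);u=np.cross(n,[0,1,0]);u/=np.linalg.norm(u);v=np.cross(n,u)
    return p[:3]+R*(np.outer(np.cos(th),u)+np.outer(np.sin(th),v))
def dist(n,P,e):
    q=proj(n,P);return np.array([np.sqrt(((q-x)**2).sum(1)).min() for x in e])
def res(p):
    R=ring(p)
    return np.r_[dist("side",R,se),dist("top",R,te),(proj("side",p[:3])[0]-cap_s),(proj("top",p[:3])[0]-cap_t)]
f=least_squares(res,np.r_[C,0,0],diff_step=1e-3);
print("fit",f.x.round(4),"lean",np.hypot(*f.x[3:]),f.fun.round(2))
# base corners at z~.083
for p in[(335,40),(587,155),(462,442),(200,305)]:
    print(onz("top",z2p(p,(240,150),3.6),.083).round(4))
E
python3 fit.py
```

```text
cap [ 0.57495993 -0.12107775  0.18469069] [ 0.4579951  -0.06961358 -0.40349182  0.57750912]
dot [ 0.61237372 -0.06371366  0.18463168] [ 0.45339947 -0.06918711 -0.36922584  0.53063525] 0.06848673437109738 56.88695665614335
fit [ 0.5733 -0.1221  0.1835  0.0541 -0.0338] lean 0.06381152817396973 [ 0.27  0.79  0.4   0.38  0.37  0.24  0.51  0.49  1.85  0.4   0.7   0.81
  0.12  0.28  0.06  1.15  0.78  0.08  1.39  1.52 -0.01  1.29 -0.04  1.36]
[ 0.718  -0.0791  0.083 ]
[ 0.6338 -0.2591  0.083 ]
[ 0.4291 -0.1643  0.083 ]
[0.5217 0.0186 0.083 ]
```

Call:
arm_command --series '[[0,[-30,-34,-5],-0.1],[0,[-75,-84,-5],-0.24],[0,[-120,-135,-5],-0.4],[0,[-165,-186,-5],-0.55],[0,[-208,-234,-5],-0.7],[0,[-250,-282,-5],-0.84],[0,[-293,-330,-5],-0.98],[0,[-335,-378,-5],-1.1]]'

```text
t: 1.1
eef_pos: [0.4612, -0.2081, 0.2532]
tool_rot: [0.0, 0.998, -0.059, -0.0]
contact_force: [0.2, -0.3, 0.0]
gripper_width: 0.001
```

Call:
arm_command --series '[[0,[15,-40,0],-0.06],[0,[30,-80,0],-0.12],[0,[40,-103,8],-0.12],[0,[44,-113,15],-0.12],[0,[44,-113,18],-0.12],[0,[44,-113,18],-0.12]]'

```text
t: 1.85
eef_pos: [0.5174, -0.1045, 0.2349]
tool_rot: [0.0, 1.0, -0.002, -0.001]
contact_force: [-0.2, -1.4, 0.3]
gripper_width: -0.002
```

```bash
python3 - <<'E'
from h import *
for n in("side","top"):
    im=read_camera(n); cv2.imwrite(f"pics/{n}1.png",im)
cv2.imwrite("pics/c1.png",cv2.resize(np.hstack([cv2.imread("pics/side1.png")[120:400,160:460],cv2.imread("pics/top1.png")[100:380,200:480]]),None,fx=1.35,fy=1.35))
for k in range(1):
    o=status.get_obs();print(o["t"],o["eef_pos"],o["tool_rot"].round(4),o["contact_force"],o["torque"],o["q"].round(2))
E
```

```text
1.95 [ 0.51780817 -0.10440872  0.23537163] [ 3.e-04  1.e+00 -2.e-03 -1.e-04] [-0.22903917  0.3495033   0.86345995] [ 0.00514347  0.00174567 -0.03065075] [ 0.48  0.29 -0.48  1.89  0.16  1.   -0.07]
```

View pics/c1.png

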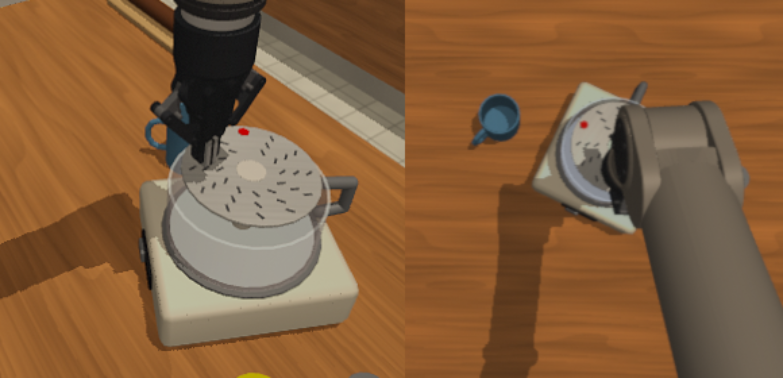

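Call:
arm_command --series '[[0,[6,-11,6],0],[0,[11,-22,13],0],[0,[11,-22,18],0],[0,[11,-22,21],0],[0,[11,-22,21],0]]'

```text
t: 2.58
eef_pos: [0.529, -0.0814, 0.214]
tool_rot: [0.0, 1.0, -0.001, -0.0]
contact_force: [0.4, -0.3, 0.0]
gripper_width: -0.001
```

Call:
arm_command --series '[[0,[0,0,1],0],[0,[0,0,2],0],[0,[0,0,3],0],[0,[0,0,4],0],[0,[0,0,4],0]]'

```text
t: 3.2
eef_pos: [0.5292, -0.0811, 0.2102]
tool_rot: [0.0, 1.0, -0.001, -0.0]
contact_force: [-1.3, 0.7, 0.1]
gripper_width: -0.003
```

Call:
arm_command --series '[[0,[0,0,1],0],[0,[0,0,2],0],[0,[0,0,3],0],[0,[0,0,3],0]]'

```text
t: 3.7
eef_pos: [0.5292, -0.0811, 0.2073]
tool_rot: [0.0, 1.0, -0.001, -0.0]
contact_force: [-0.4, -0.5, 0.5]
gripper_width: 0.002
```

Call:
arm_command --series '[[0,[0,0,1],0],[0,[0,0,2],0],[0,[0,0,2],0]]'

```text
t: 4.08
eef_pos: [0.5293, -0.081, 0.2055]
tool_rot: [0.0, 1.0, -0.001, 0.0]
contact_force: [-0.7, -0.1, 3.1]
gripper_width: -0.001
```

```bash
python3 - <<'E'
from h import *
o=status.get_obs();print(o["t"],o["eef_pos"],o["contact_force"],o["torque"])
E
```

```text
4.075 [ 0.5293169  -0.08099517  0.20552092] [-0.68986276 -0.14150596  3.05512661] [ 0.07412607  0.29524538 -0.00919699]
```

Call:
arm_command --series '[[0,[0,0,0.5],0],[0,[0,0,1],0],[0,[0,0,1.5],0],[0,[0,0,2],0],[0,[0,0,2],0]]'

```text
t: 4.7
eef_pos: [0.5292, -0.081, 0.2032]
tool_rot: [-0.0, 1.0, -0.001, -0.0]
contact_force: [-1.2, 0.7, 2.5]
gripper_width: 0.0
```

Call:
arm_command --series '[[0,[0,0,0.6],0],[0,[0,0,1.2],0],[0,[0,0,1.8],0],[0,[0,0,2.4],0]]'

```text
t: 5.2
eef_pos: [0.5292, -0.081, 0.2008]
tool_rot: [-0.0, 1.0, -0.001, -0.0]
contact_force: [-2.7, 1.0, 3.5]
gripper_width: 0.001
```

Call:
arm_command --series '[[0,[0,0,0.6],0],[0,[0,0,1.2],0],[0,[0,0,1.5],0]]'

```text
t: 5.58
eef_pos: [0.5292, -0.0811, 0.1994]
tool_rot: [0.0, 1.0, -0.001, -0.0]
contact_force: [-2.7, 1.7, 4.9]
gripper_width: -0.001
```

Call:
arm_command --series '[[0,[-0.2,-0.1,0.5],0],[0,[-0.4,-0.2,1],0],[0,[-0.5,-0.3,1.5],0],[0,[-0.5,-0.3,1.5],0]]'

```text
t: 6.08
eef_pos: [0.529, -0.081, 0.198]
tool_rot: [0.0, 1.0, -0.001, 0.0]
contact_force: [-0.0, 0.2, 3.1]
gripper_width: -0.006
```

Call:
arm_command --series '[[0,[0,0,0.5],0],[0,[-0.1,0,1],0],[0,[-0.1,-0.1,1.5],0],[0,[-0.1,-0.1,1.5],0]]'

```text
t: 6.58
eef_pos: [0.5289, -0.0809, 0.1964]
tool_rot: [0.0, 1.0, -0.001, 0.0]
contact_force: [-0.1, -1.0, 3.8]
gripper_width: 0.001
```

Call:
arm_command --series '[[0,[0,0,0.5],0],[0,[-0.1,0,1],0],[0,[-0.1,0,1.2],0],[0,[-0.1,0,1.2],0]]'

```text
t: 7.08
eef_pos: [0.5288, -0.0808, 0.1953]
tool_rot: [0.0, 1.0, -0.001, 0.0]
contact_force: [1.7, -1.3, 3.1]
gripper_width: -0.001
```

```bash
python3 - <<'E'
from h import *
o=status.get_obs();print(o["t"],o["eef_pos"],o["contact_force"],o["torque"])
E
```

```text
7.075 [ 0.52875578 -0.08081646  0.1952785 ] [ 1.70491293 -1.26882492  3.14369487] [-0.27385732 -0.40097883 -0.01165063]
```

Call:
arm_command --series '[[0,[0.1,0.1,0.5],0],[0,[0.2,0.1,1],0],[0,[0.2,0.1,1],0]]'

```text
t: 7.45
eef_pos: [0.5287, -0.0808, 0.1941]
tool_rot: [0.0, 1.0, -0.001, -0.0]
contact_force: [1.8, -1.1, 2.9]
gripper_width: -0.002
```

Call:
arm_command --series '[[0,[0,0,0.4],0],[0,[0,0,0.8],0],[0,[0,0,0.8],0]]'

```text
t: 7.82
eef_pos: [0.5287, -0.0808, 0.1934]
tool_rot: [0.0, 1.0, -0.001, -0.0]
contact_force: [1.4, -0.7, 3.2]
gripper_width: -0.003
```

Call:
arm_command --series '[[0,[0,0,0.4],0],[0,[0,0,0.8],0],[0,[0,0,0.8],0]]'

```text
t: 8.2
eef_pos: [0.5287, -0.0808, 0.1925]
tool_rot: [-0.0, 1.0, -0.001, -0.0]
contact_force: [1.6, -1.2, 3.8]
gripper_width: 0.001
```

```bash
python3 - <<'E'
from h import *
im=read_camera("side"); cv2.imwrite("pics/side2.png",im)
w=red(im); n_,l,st,c=cv2.connectedComponentsWithStats((w>0).astype('uint8'))
print([(st[i,4],c[i].round(1)) for i in range(1,n_) if st[i,4]>3])
o=status.get_obs();print(o["t"],o["eef_pos"],o["contact_force"],o["torque"])
cv2.imwrite("pics/side2z.png",cv2.resize(im[195:345,250:450],None,fx=4,fy=4,interpolation=cv2.INTER_CUBIC))
E
```

```text
[(np.int32(35), array([338.5, 223.4]))]
8.25 [ 0.52868608 -0.08074555  0.1925529 ] [ 0.42643633 -0.52989245  3.67269295] [-0.15211647 -0.15771854 -0.02007858]
```

View pics/side2z.png

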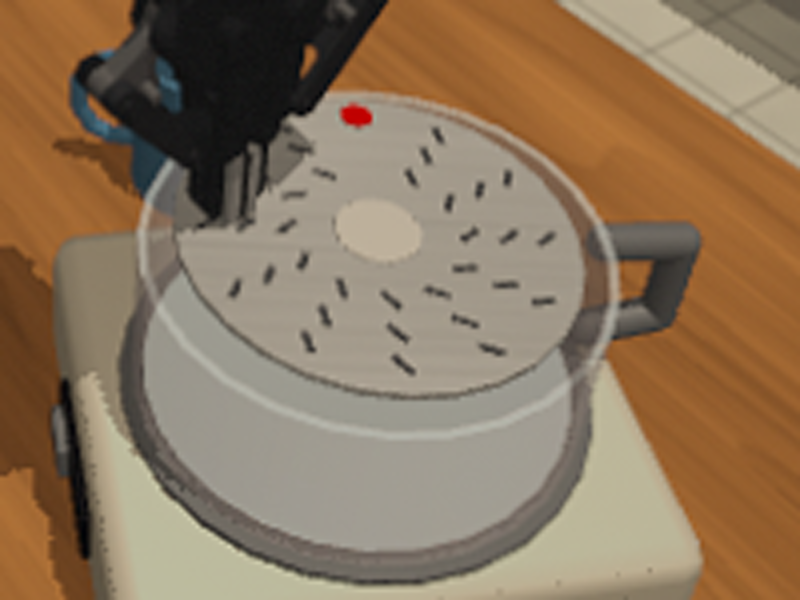

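Call:
arm_command --series '[[0,[0,0,0.4],0],[0,[0,0,0.8],0],[0,[0,0,0.8],0]]'

```text
t: 8.62
eef_pos: [0.5287, -0.0807, 0.1917]
tool_rot: [-0.0, 1.0, -0.001, -0.0]
contact_force: [0.8, 0.1, 4.4]
gripper_width: -0.0
```

Call:
arm_command --series '[[0,[0,0,0.4],0],[0,[0,0,0.6],0],[0,[0,0,0.6],0]]'

```text
t: 9.0
eef_pos: [0.5287, -0.0807, 0.1913]
tool_rot: [0.0, 1.0, -0.001, -0.0]
contact_force: [0.9, 0.4, 4.6]
gripper_width: -0.0
```

Call:
arm_command --series '[[0,[0,0,0.3],0],[0,[0,0,0.6],0],[0,[0,0,0.6],0]]'

```text
t: 9.38
eef_pos: [0.5287, -0.0807, 0.1907]
tool_rot: [-0.0, 1.0, -0.001, -0.0]
contact_force: [-1.0, -0.4, 5.9]
gripper_width: -0.003
```

Call:
arm_command --series '[[0,[0,0,0.3],0],[0,[0,0,0.6],0],[0,[0,0,0.6],0]]'

```text
t: 9.75
eef_pos: [0.5287, -0.0807, 0.1903]
tool_rot: [0.0, 1.0, -0.001, -0.0]
contact_force: [-0.1, -0.6, 6.7]
gripper_width: 0.005
```

Call:
arm_command --series '[[0,[0,0,0.4],0],[0,[0,0,0.8],0],[0,[0,0,0.8],0]]'

```text
t: 10.12
eef_pos: [0.5287, -0.0806, 0.1896]
tool_rot: [0.0, 1.0, -0.001, 0.0]
contact_force: [-1.4, 1.1, 8.9]
gripper_width: -0.002
```

```bash
python3 - <<'E'
from h import *
im=read_camera("side"); cv2.imwrite("pics/side3.png",im)
w=red(im); n_,l,st,c=cv2.connectedComponentsWithStats((w>0).astype('uint8'))
print([(st[i,4],c[i].round(1)) for i in range(1,n_) if st[i,4]>3])
o=status.get_obs();print(o["t"],o["eef_pos"],o["contact_force"],o["torque"])
E
```

```text
[(np.int32(35), array([338.4, 224.1]))]
10.175 [ 0.52876234 -0.08063776  0.18964421] [-0.52001351  0.32640456  8.23459625] [0.07604284 0.38203676 0.02189934]
```

Call:
arm_command --series '[[0,[0,0,0],0],[0,[0,0,0],0]]'

```text
t: 10.42
eef_pos: [0.5287, -0.0806, 0.1897]
tool_rot: [0.0, 1.0, -0.001, 0.0]
contact_force: [-1.8, 0.3, 7.5]
gripper_width: -0.002
```

Call:
arm_command --series '[[0,[0,0,0.3],0],[0,[0,0,0.3],0]]'

```text
t: 10.68
eef_pos: [0.5287, -0.0806, 0.1894]
tool_rot: [0.0, 1.0, -0.001, 0.0]
contact_force: [-2.0, -0.3, 9.9]
gripper_width: 0.001
```

Call:
arm_command --series '[[0,[0,0,-3],0],[0,[4,4.5,-4],0],[0,[8,8.8,-3.5],0],[0,[8,8.8,-2],0],[0,[8,8.8,-1],0],[0,[8,8.8,-0.2],0],[0,[8,8.8,-0.2],0]]'

```text
t: 11.55
eef_pos: [0.5371, -0.0902, 0.1897]
tool_rot: [0.0, 1.0, -0.001, 0.0]
contact_force: [-1.9, -1.2, 8.6]
gripper_width: 0.001
```

```bash
python3 - <<'E'
from h import *
im=read_camera("side"); cv2.imwrite("pics/side4.png",im)
w=red(im); n_,l,st,c=cv2.connectedComponentsWithStats((w>0).astype('uint8'))
print([(st[i,4],c[i].round(1)) for i in range(1,n_) if st[i,4]>3])
o=status.get_obs();print(o["t"],o["eef_pos"],o["contact_force"],o["torque"])
cv2.imwrite("pics/side4z.png",cv2.resize(im[195:345,250:450],None,fx=4,fy=4,interpolation=cv2.INTER_CUBIC))
E
```

```text
[(np.int32(23), array([339.4, 224.3]))]
11.6 [ 0.5371179  -0.09020117  0.1897224 ] [-1.70023704 -0.83520238  7.75652339] [-0.26171189  0.30020009  0.02708677]
```

View pics/side4z.png

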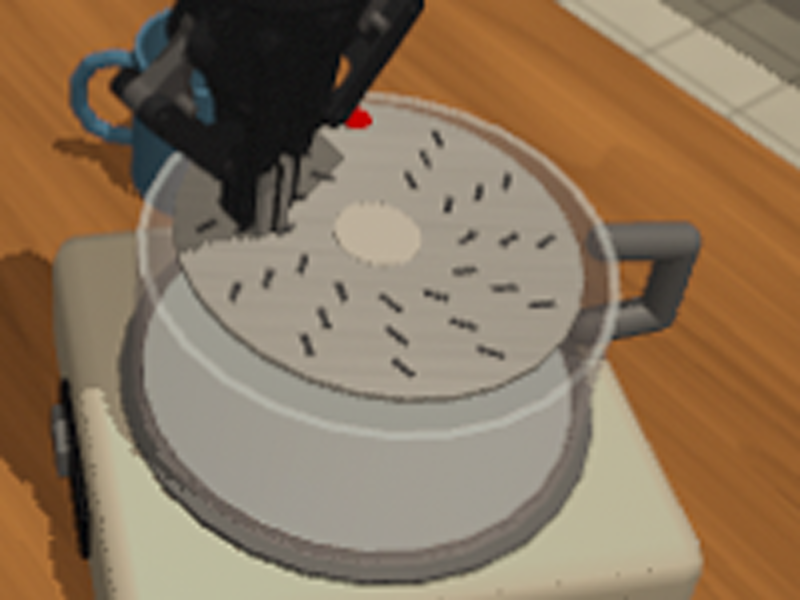

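```bash
cat > tab.py <<'E'
import sys; from h import *
a0,nc,u,lean=[float(x) for x in sys.argv[1:5]]; n=int(sys.argv[5]) if len(sys.argv)>5 else 8
a0=np.radians(a0)
for c in range(int(nc)):
    s=a0-c*n*.03; a=s-.03*np.arange(1,n+1)
    dx=60*(np.cos(a)-np.cos(s)); dy=-60*(np.sin(a)-np.sin(s)); dz=-lean*60*(np.cos(a-np.radians(u))-np.cos(s-np.radians(u)))
    print(f"{np.degrees(s):.1f}:", [[0,[round(float(p),1) for p in q],0] for q in zip(dx,dy,dz)])
E
python3 tab.py 137 1 148 .06 4; python3 tab.py 130.1 8 148 .06
```

```text
137.0: [[0, [1.2, -1.3, 0.0], 0], [0, [2.5, -2.6, 0.0], 0], [0, [3.9, -3.8, 0.1], 0], [0, [5.2, -5.0, 0.1], 0]]
130.1: [[0, [1.4, -1.1, 0.0], 0], [0, [2.8, -2.2, 0.1], 0], [0, [4.3, -3.3, 0.1], 0], [0, [5.8, -4.3, 0.2], 0], [0, [7.3, -5.3, 0.2], 0], [0, [8.8, -6.2, 0.3], 0], [0, [10.4, -7.0, 0.3], 0], [0, [12.0, -7.9, 0.4], 0]]
116.3: [[0, [1.6, -0.8, 0.1], 0], [0, [3.3, -1.5, 0.1], 0], [0, [4.9, -2.2, 0.2], 0], [0, [6.6, -2.8, 0.2], 0], [0, [8.3, -3.4, 0.3], 0], [0, [10.1, -3.9, 0.4], 0], [0, [11.8, -4.4, 0.5], 0], [0, [13.5, -4.8, 0.5], 0]]
102.6: [[0, [1.8, -0.4, 0.1], 0], [0, [3.5, -0.7, 0.2], 0], [0, [5.3, -0.9, 0.2], 0], [0, [7.1, -1.1, 0.3], 0], [0, [8.9, -1.3, 0.4], 0], [0, [10.7, -1.4, 0.5], 0], [0, [12.5, -1.4, 0.6], 0], [0, [14.3, -1.4, 0.7], 0]]
88.8: [[0, [1.8, 0.1, 0.1], 0], [0, [3.6, 0.2, 0.2], 0], [0, [5.4, 0.4, 0.3], 0], [0, [7.2, 0.6, 0.4], 0], [0, [9.0, 0.9, 0.5], 0], [0, [10.7, 1.2, 0.6], 0], [0, [12.5, 1.6, 0.7], 0], [0, [14.2, 2.0, 0.8], 0]]
75.1: [[0, [1.7, 0.5, 0.1], 0], [0, [3.4, 1.0, 0.2], 0], [0, [5.1, 1.6, 0.3], 0], [0, [6.8, 2.3, 0.4], 0], [0, [8.5, 3.0, 0.5], 0], [0, [10.1, 3.7, 0.6], 0], [0, [11.7, 4.5, 0.7], 0], [0, [13.3, 5.3, 0.8], 0]]
61.3: [[0, [1.6, 0.9, 0.1], 0], [0, [3.1, 1.8, 0.2], 0], [0, [4.6, 2.8, 0.3], 0], [0, [6.1, 3.8, 0.4], 0], [0, [7.5, 4.9, 0.5], 0], [0, [9.0, 6.0, 0.6], 0], [0, [10.3, 7.2, 0.8], 0], [0, [11.7, 8.3, 0.9], 0]]
47.6: [[0, [1.3, 1.2, 0.1], 0], [0, [2.6, 2.5, 0.2], 0], [0, [3.8, 3.8, 0.3], 0], [0, [5.0, 5.2, 0.4], 0], [0, [6.2, 6.5, 0.5], 0], [0, [7.3, 8.0, 0.6], 0], [0, [8.3, 9.4, 0.7], 0], [0, [9.4, 10.9, 0.8], 0]]
33.8: [[0, [1.0, 1.5, 0.1], 0], [0, [1.9, 3.0, 0.2], 0], [0, [2.8, 4.6, 0.3], 0], [0, [3.6, 6.2, 0.4], 0], [0, [4.4, 7.8, 0.5], 0], [0, [5.2, 9.5, 0.6], 0], [0, [5.9, 11.1, 0.7], 0], [0, [6.5, 12.8, 0.7], 0]]
```

Call:
arm_command --series '[[0,[1.2,-1.3,0.0],0],[0,[2.5,-2.6,0.0],0],[0,[3.9,-3.8,0.1],0],[0,[5.2,-5.0,0.1],0]]'

```text
t: 12.1
eef_pos: [0.5419, -0.0855, 0.1895]
tool_rot: [0.001, 1.0, -0.001, 0.0]
contact_force: [-2.5, -2.2, 8.9]
gripper_width: -0.001
```

```bash
python3 - <<'E'
from h import *
im=read_camera("side"); cv2.imwrite("pics/side5.png",im)
w=red(im); n_,l,st,c=cv2.connectedComponentsWithStats((w>0).astype('uint8'))
print([(st[i,4],c[i].round(1)) for i in range(1,n_) if st[i,4]>3])
o=status.get_obs();print(o["t"],o["eef_pos"],o["contact_force"],o["torque"])
cv2.imwrite("pics/side5z.png",cv2.resize(im[195:345,250:450],None,fx=4,fy=4,interpolation=cv2.INTER_CUBIC))
E
```

```text
[(np.int32(37), array([342.4, 224.4]))]
12.15 [ 0.54215184 -0.08525319  0.18955096] [-2.39801096 -1.45561558  8.54668525] [-0.40039782  0.52192113  0.05248883]
```

View pics/side5z.png

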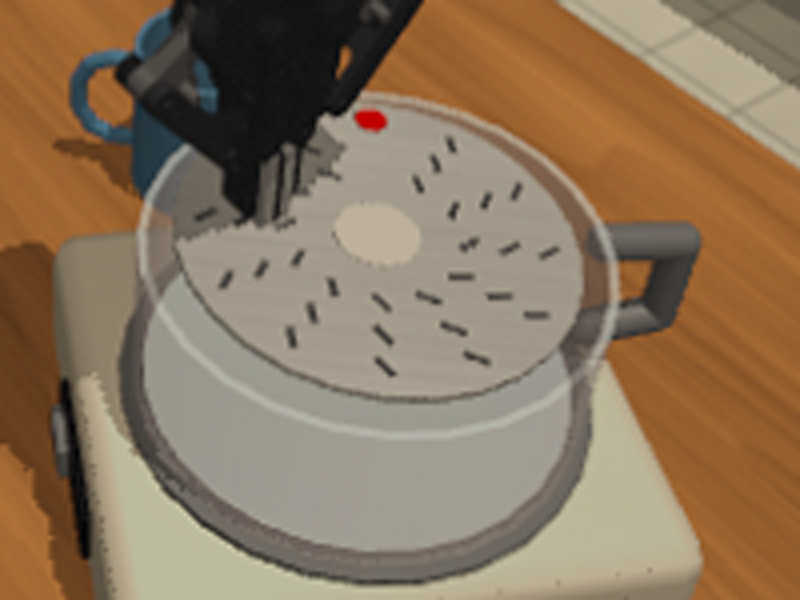

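Call:
arm_command --series '[[0,[1.4,-1.1,0.0],0],[0,[2.8,-2.2,0.0],0],[0,[4.3,-3.3,0.0],0],[0,[5.8,-4.3,0.1],0],[0,[7.3,-5.3,0.1],0],[0,[8.8,-6.2,0.1],0],[0,[10.4,-7.0,0.2],0],[0,[12.0,-7.9,0.2],0]]'

```text
t: 13.15
eef_pos: [0.5539, -0.0774, 0.1893]
tool_rot: [0.001, 1.0, -0.001, -0.0]
contact_force: [-2.4, -1.4, 8.7]
gripper_width: 0.004
```

Call:
arm_command --series '[[0,[1.6,-0.8,0.1],0],[0,[3.3,-1.5,0.1],0],[0,[4.9,-2.2,0.2],0],[0,[6.6,-2.8,0.2],0],[0,[8.3,-3.4,0.3],0],[0,[10.1,-3.9,0.4],0],[0,[11.8,-4.4,0.5],0],[0,[13.5,-4.8,0.5],0]]'

```text
t: 14.15
eef_pos: [0.5673, -0.0724, 0.1888]
tool_rot: [0.0, 1.0, -0.001, -0.0]
contact_force: [-2.6, -0.2, 7.6]
gripper_width: 0.001
```

Good, forces are steady. Continuing.

Call:
arm_command --series '[[0,[1.8,-0.4,0.1],0],[0,[3.5,-0.7,0.2],0],[0,[5.3,-0.9,0.2],0],[0,[7.1,-1.1,0.3],0],[0,[8.9,-1.3,0.4],0],[0,[10.7,-1.4,0.5],0],[0,[12.5,-1.4,0.6],0],[0,[14.3,-1.4,0.7],0]]'

```text
t: 15.15
eef_pos: [0.5816, -0.0709, 0.1881]
tool_rot: [0.0, 1.0, -0.001, -0.0]
contact_force: [-3.7, -0.1, 8.1]
gripper_width: -0.002
```

```bash
cat > chk.py <<'E'
from h import *; import sys
k=sys.argv[1]
im=read_camera("side"); cv2.imwrite(f"pics/side{k}.png",im)
w=red(im); n_,l,st,c=cv2.connectedComponentsWithStats((w>0).astype('uint8'))
for i in range(1,n_):
    if st[i,4]>3:
        print(st[i,4],c[i].round(1))
        # intersect ray with disc plane at home: centre C, normal
        C=np.array([.5739,-.1208,.171]);nn=np.array([.054,-.034,1]);o,d=ray("side",c[i]);X=o+d*((C-o)@nn)/(d@nn)
        print("dot ang",np.degrees(np.arctan2(*(X-C)[[1,0]])).round(1),"r",np.linalg.norm(X-C).round(4))
o=status.get_obs();e=o["eef_pos"];print(o["t"],e,o["contact_force"],"tcp contact ang",np.degrees(np.arctan2(e[1]+.1311,e[0]-.581)).round(1))
cv2.imwrite(f"pics/side{k}z.png",cv2.resize(im[195:345,250:450],None,fx=4,fy=4,interpolation=cv2.INTER_CUBIC))
E
python3 chk.py 6; python3 - <<'E'
from h import *
for k in(2,4,5,6):
    im=cv2.imread(f"pics/side{k}.png");w=red(im); n_,l,st,c=cv2.connectedComponentsWithStats((w>0).astype('uint8'))
    C=np.array([.5739,-.1208,.171]);nn=np.array([.054,-.034,1]);
    for i in range(1,n_):
        if st[i,4]>3:
            o,d=ray("side",c[i]);X=o+d*((C-o)@nn)/(d@nn);print(k,st[i,4],np.degrees(np.arctan2(*(X-C)[[1,0]])),np.linalg.norm(X-C))
E
```

```text
38 [366.4 232.2]
dot ang 15.3 r 0.066
15.2 [ 0.58186715 -0.07089701  0.18808448] [-2.13815808  0.08193451  8.47399336] tcp contact ang 89.2
2 35 57.40401916146519 0.06825759845281287
4 23 56.383247412165275 0.06598764303681823
5 37 51.88239273945957 0.06641518077399905
6 38 15.332590896595086 0.0659832231045168
```

View pics/side6z.png

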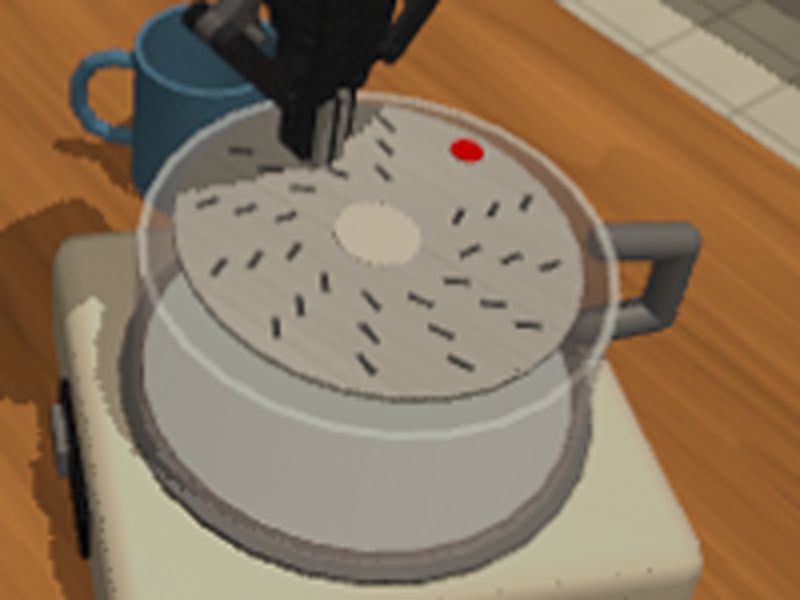

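Call:
arm_command --series '[[0,[1.8,0.1,0.1],0],[0,[3.6,0.2,0.2],0],[0,[5.4,0.4,0.3],0],[0,[7.2,0.6,0.4],0],[0,[9.0,0.9,0.5],0],[0,[10.7,1.2,0.6],0],[0,[12.5,1.6,0.7],0],[0,[14.2,2.0,0.8],0]]'

```text
t: 16.2
eef_pos: [0.5958, -0.0727, 0.1873]
tool_rot: [0.0, 1.0, -0.001, -0.0]
contact_force: [-2.6, 0.0, 8.5]
gripper_width: 0.003
```

Call:
arm_command --series '[[0,[1.7,0.5,0.1],0],[0,[3.4,1.0,0.2],0],[0,[5.1,1.6,0.3],0],[0,[6.8,2.3,0.4],0],[0,[8.5,3.0,0.5],0],[0,[10.1,3.7,0.6],0],[0,[11.7,4.5,0.7],0],[0,[13.3,5.3,0.8],0]]'

```text
t: 17.2
eef_pos: [0.6091, -0.0779, 0.1865]
tool_rot: [0.0, 1.0, -0.001, -0.0]
contact_force: [-2.5, 1.0, 9.3]
gripper_width: -0.001
```

Call:
arm_command --series '[[0,[1.6,0.9,0.0],0],[0,[3.1,1.8,0.0],0],[0,[4.6,2.8,0.1],0],[0,[6.1,3.8,0.2],0],[0,[7.5,4.9,0.3],0],[0,[9.0,6.0,0.4],0],[0,[10.3,7.2,0.5],0],[0,[11.7,8.3,0.6],0]]'

```text
t: 18.2
eef_pos: [0.6208, -0.0859, 0.1858]
tool_rot: [-0.0, 1.0, -0.001, -0.0]
contact_force: [-2.7, 0.3, 6.9]
gripper_width: 0.004
```

```bash
python3 chk.py 7; python3 tab.py 20.1 9 148 .06
```

```text
42 [383.2 247.3]
dot ang -20.0 r 0.0665
18.25 [ 0.62097043 -0.08604143  0.18581421] [-3.21686349  0.23464163  6.77083331] tcp contact ang 48.4
20.1: [[0, [0.6, 1.7, 0.1], 0], [0, [1.1, 3.4, 0.2], 0], [0, [1.6, 5.1, 0.2], 0], [0, [2.1, 6.9, 0.3], 0], [0, [2.4, 8.7, 0.4], 0], [0, [2.8, 10.4, 0.5], 0], [0, [3.1, 12.2, 0.5], 0], [0, [3.3, 14.0, 0.6], 0]]
6.3: [[0, [0.2, 1.8, 0.1], 0], [0, [0.3, 3.6, 0.1], 0], [0, [0.4, 5.4, 0.2], 0], [0, [0.4, 7.2, 0.2], 0], [0, [0.3, 9.0, 0.3], 0], [0, [0.2, 10.8, 0.4], 0], [0, [0.1, 12.6, 0.4], 0], [0, [-0.1, 14.4, 0.5], 0]]
-7.4: [[0, [-0.3, 1.8, 0.0], 0], [0, [-0.6, 3.6, 0.1], 0], [0, [-0.9, 5.3, 0.1], 0], [0, [-1.4, 7.1, 0.2], 0], [0, [-1.8, 8.8, 0.2], 0], [0, [-2.3, 10.5, 0.2], 0], [0, [-2.9, 12.2, 0.2], 0], [0, [-3.5, 13.9, 0.3], 0]]
-21.2: [[0, [-0.7, 1.7, 0.0], 0], [0, [-1.4, 3.3, 0.0], 0], [0, [-2.2, 4.9, 0.0], 0], [0, [-3.0, 6.5, 0.1], 0], [0, [-3.9, 8.1, 0.1], 0], [0, [-4.8, 9.7, 0.1], 0], [0, [-5.7, 11.2, 0.1], 0], [0, [-6.8, 12.7, 0.1], 0]]
-34.9: [[0, [-1.1, 1.5, -0.0], 0], [0, [-2.1, 2.9, -0.0], 0], [0, [-3.3, 4.3, -0.0], 0], [0, [-4.5, 5
[... 338 characters left out ...]
 -0.3], 0]]
-62.4: [[0, [-1.6, 0.8, -0.1], 0], [0, [-3.2, 1.6, -0.1], 0], [0, [-4.9, 2.3, -0.2], 0], [0, [-6.6, 2.9, -0.2], 0], [0, [-8.3, 3.6, -0.3], 0], [0, [-10.0, 4.1, -0.4], 0], [0, [-11.7, 4.6, -0.4], 0], [0, [-13.4, 5.1, -0.5], 0]]
-76.2: [[0, [-1.8, 0.4, -0.1], 0], [0, [-3.5, 0.8, -0.2], 0], [0, [-5.3, 1.1, -0.2], 0], [0, [-7.1, 1.3, -0.3], 0], [0, [-8.9, 1.5, -0.4], 0], [0, [-10.7, 1.6, -0.5], 0], [0, [-12.5, 1.7, -0.6], 0], [0, [-14.3, 1.7, -0.7], 0]]
-89.9: [[0, [-1.8, -0.0, -0.1], 0], [0, [-3.6, -0.1, -0.2], 0], [0, [-5.4, -0.2, -0.3], 0], [0, [-7.2, -0.4, -0.4], 0], [0, [-9.0, -0.7, -0.5], 0], [0, [-10.7, -1.0, -0.6], 0], [0, [-12.5, -1.3, -0.7], 0], [0, [-14.3, -1.7, -0.8], 0]]
```

View pics/side7z.png

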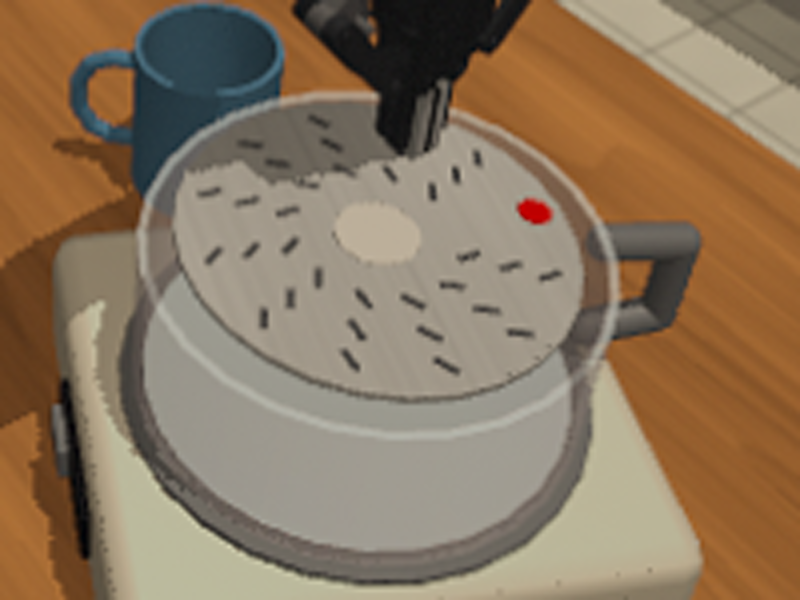

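```bash
sed -i 's/60\*/58.6*/g; s/lean\*60/lean*58.6/' tab.py; sed -i 's/e\[1\]+.1311,e\[0\]-.581/e[1]+.1242,e[0]-.5765/' chk.py; python3 tab.py 40.6 9 148 .06
```

```text
40.6: [[0, [1.1, 1.4, 0.1], 0], [0, [2.2, 2.7, 0.2], 0], [0, [3.2, 4.2, 0.3], 0], [0, [4.2, 5.6, 0.4], 0], [0, [5.2, 7.1, 0.5], 0], [0, [6.1, 8.6, 0.6], 0], [0, [7.0, 10.1, 0.7], 0], [0, [7.8, 11.7, 0.8], 0]]
26.8: [[0, [0.8, 1.6, 0.1], 0], [0, [1.5, 3.2, 0.2], 0], [0, [2.2, 4.8, 0.3], 0], [0, [2.8, 6.4, 0.3], 0], [0, [3.4, 8.1, 0.4], 0], [0, [3.9, 9.8, 0.5], 0], [0, [4.4, 11.5, 0.6], 0], [0, [4.8, 13.2, 0.7], 0]]
13.1: [[0, [0.4, 1.7, 0.1], 0], [0, [0.7, 3.4, 0.1], 0], [0, [1.0, 5.2, 0.2], 0], [0, [1.2, 6.9, 0.3], 0], [0, [1.3, 8.7, 0.3], 0], [0, [1.5, 10.4, 0.4], 0], [0, [1.5, 12.2, 0.5], 0], [0, [1.5, 13.9, 0.5], 0]]
-0.7: [[0, [-0.0, 1.8, 0.1], 0], [0, [-0.1, 3.5, 0.1], 0], [0, [-0.3, 5.3, 0.2], 0], [0, [-0.5, 7.0, 0.2], 0], [0, [-0.8, 8.7, 0.2], 0], [0, [-1.1, 10.5, 0.3], 0], [0, [-1.4, 12.2, 0.3], 0], [0, [-1.8, 13.9, 0.3], 0]]
-14.4: [[0, [-0.5, 1.7, 0.0], 0], [0, [-1.0, 3.4, 0.1], 0], [0, [-1.5, 5.0, 0.1], 0], [0, [-2.2, 6.7, 0.1], 0], [0, [-2.8, 8.3, 0.1], 0], [0, [-3.5, 9.9, 0.1], 0], [0, [-4.3, 11.5, 0.1], 0], [0, [-5.1, 13.1, 0.2], 0]]
-28.2: [[0, [-0.9, 1.5, 0.0], 0], [0
[... 163 characters left out ...]
-8.1, 11.5, -0.0], 0]]
-41.9: [[0, [-1.2, 1.3, -0.0], 0], [0, [-2.4, 2.5, -0.0], 0], [0, [-3.7, 3.8, -0.1], 0], [0, [-5.0, 4.9, -0.1], 0], [0, [-6.3, 6.1, -0.1], 0], [0, [-7.7, 7.2, -0.2], 0], [0, [-9.1, 8.2, -0.2], 0], [0, [-10.6, 9.2, -0.2], 0]]
-55.7: [[0, [-1.5, 1.0, -0.0], 0], [0, [-3.0, 1.9, -0.1], 0], [0, [-4.5, 2.8, -0.1], 0], [0, [-6.0, 3.6, -0.2], 0], [0, [-7.6, 4.4, -0.2], 0], [0, [-9.2, 5.1, -0.3], 0], [0, [-10.8, 5.8, -0.4], 0], [0, [-12.4, 6.5, -0.4], 0]]
-69.4: [[0, [-1.7, 0.6, -0.1], 0], [0, [-3.3, 1.1, -0.1], 0], [0, [-5.0, 1.6, -0.2], 0], [0, [-6.7, 2.1, -0.3], 0], [0, [-8.4, 2.5, -0.4], 0], [0, [-10.2, 2.8, -0.4], 0], [0, [-11.9, 3.1, -0.5], 0], [0, [-13.6, 3.3, -0.6], 0]]
```

Call:
arm_command --series '[[0,[1.1,1.4,0.2],0],[0,[2.2,2.7,0.3],0],[0,[3.2,4.2,0.4],0],[0,[4.2,5.6,0.5],0],[0,[5.2,7.1,0.6],0],[0,[6.1,8.6,0.7],0],[0,[7.0,10.1,0.8],0],[0,[7.8,11.7,0.9],0]]'

```text
t: 19.25
eef_pos: [0.6291, -0.0969, 0.1851]
tool_rot: [-0.001, 1.0, -0.001, 0.0]
contact_force: [-1.7, 2.6, 7.5]
gripper_width: 0.003
```

Call:
arm_command --series '[[0,[0.8,1.6,0.1],0],[0,[1.5,3.2,0.2],0],[0,[2.2,4.8,0.3],0],[0,[2.8,6.4,0.3],0],[0,[3.4,8.1,0.4],0],[0,[3.9,9.8,0.5],0],[0,[4.4,11.5,0.6],0],[0,[4.8,13.2,0.7],0]]'

```text
t: 20.25
eef_pos: [0.6342, -0.1099, 0.1845]
tool_rot: [-0.001, 1.0, -0.001, 0.001]
contact_force: [-0.9, 2.9, 7.0]
gripper_width: -0.001
```

Call:
arm_command --series '[[0,[0.4,1.7,0.2],0],[0,[0.7,3.4,0.2],0],[0,[1.0,5.2,0.3],0],[0,[1.2,6.9,0.4],0],[0,[1.3,8.7,0.4],0],[0,[1.5,10.4,0.5],0],[0,[1.5,12.2,0.6],0],[0,[1.5,13.9,0.6],0]]'

```text
t: 21.25
eef_pos: [0.636, -0.1237, 0.1841]
tool_rot: [-0.001, 1.0, -0.001, 0.001]
contact_force: [-0.0, 2.4, 5.3]
gripper_width: -0.002
```

Call:
arm_command --series '[[0,[0.0,1.8,0.1],0],[0,[-0.1,3.5,0.1],0],[0,[-0.3,5.3,0.2],0],[0,[-0.5,7.0,0.2],0],[0,[-0.8,8.7,0.2],0],[0,[-1.1,10.5,0.3],0],[0,[-1.4,12.2,0.3],0],[0,[-1.8,13.9,0.3],0]]'

```text
t: 22.25
eef_pos: [0.6345, -0.1376, 0.1839]
tool_rot: [-0.001, 1.0, -0.0, 0.001]
contact_force: [1.1, 1.9, 6.5]
gripper_width: 0.0
```

```bash
python3 chk.py 8
```

```text
53 [385. 272.]
dot ang -67.3 r 0.0673
22.3 [ 0.63432268 -0.13800664  0.18378972] [0.67634234 2.11074704 6.33963448] tcp contact ang -13.4
```

View pics/side8z.png

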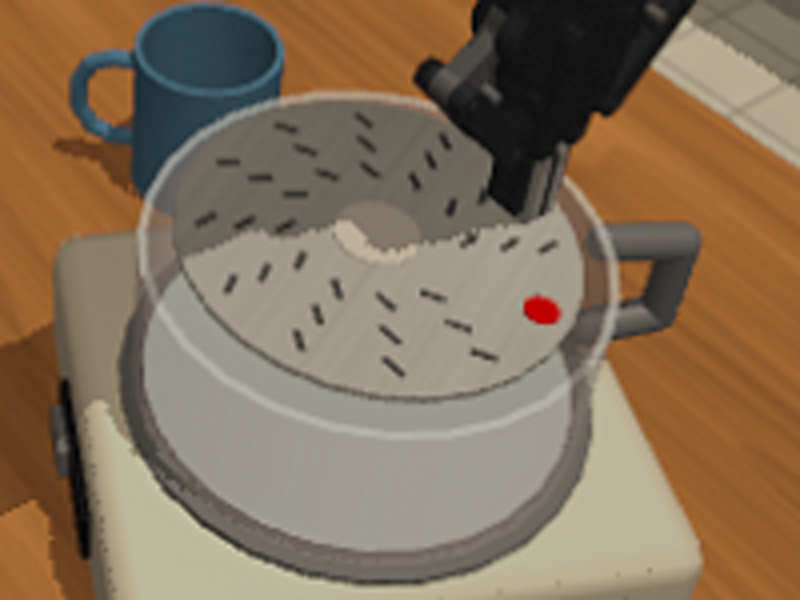

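Call:
arm_command --series '[[0,[-0.5,1.7,0.2],0],[0,[-1.0,3.4,0.4],0],[0,[-1.5,5.0,0.5],0],[0,[-2.2,6.7,0.5],0],[0,[-2.8,8.3,0.5],0],[0,[-3.5,9.9,0.6],0],[0,[-4.3,11.5,0.6],0],[0,[-5.1,13.1,0.6],0]]'

```text
t: 23.3
eef_pos: [0.6297, -0.1508, 0.1835]
tool_rot: [-0.001, 1.0, -0.001, 0.002]
contact_force: [1.5, 1.7, 6.8]
gripper_width: -0.001
```

Call:
arm_command --series '[[0,[-0.9,1.5,0.1],0],[0,[-1.8,3.0,0.1],0],[0,[-2.7,4.5,0.1],0],[0,[-3.7,6.0,0.1],0],[0,[-4.7,7.4,0.1],0],[0,[-5.8,8.8,0.1],0],[0,[-6.9,10.2,0.1],0],[0,[-8.1,11.5,0.1],0]]'

```text
t: 24.3
eef_pos: [0.6218, -0.1626, 0.1834]
tool_rot: [-0.0, 1.0, -0.001, 0.002]
contact_force: [2.4, 2.1, 6.2]
gripper_width: 0.005
```

Call:
arm_command --series '[[0,[-1.2,1.3,0.2],0],[0,[-2.4,2.5,0.3],0],[0,[-3.7,3.8,0.3],0],[0,[-5.0,4.9,0.3],0],[0,[-6.3,6.1,0.3],0],[0,[-7.7,7.2,0.3],0],[0,[-9.1,8.2,0.3],0],[0,[-10.6,9.2,0.3],0]]'

```text
t: 25.3
eef_pos: [0.6115, -0.1721, 0.1834]
tool_rot: [-0.0, 1.0, -0.001, 0.003]
contact_force: [3.3, 0.7, 8.3]
gripper_width: -0.001
```

Call:
arm_command --series '[[0,[-1.5,1.0,0.0],0],[0,[-3.0,1.9,0.0],0],[0,[-4.5,2.8,0.0],0],[0,[-6.0,3.6,0.0],0],[0,[-7.6,4.4,-0.1],0],[0,[-9.2,5.1,-0.1],0],[0,[-10.8,5.8,-0.2],0],[0,[-12.4,6.5,-0.2],0]]'

```text
t: 26.3
eef_pos: [0.5992, -0.1789, 0.1837]
tool_rot: [0.0, 1.0, -0.001, 0.003]
contact_force: [3.0, 1.1, 6.8]
gripper_width: -0.002
```

```bash
python3 chk.py 9; python3 tab.py -69.4 13 125 .05
```

```text
61 [356.3 286.8]
dot ang -117.2 r 0.0686
26.35 [ 0.59898285 -0.1789601   0.1836576 ] [2.68427175 1.24472595 7.98035178] tcp contact ang -67.7
-69.4: [[0, [-1.7, 0.6, -0.0], 0], [0, [-3.3, 1.1, -0.0], 0], [0, [-5.0, 1.6, -0.1], 0], [0, [-6.7, 2.1, -0.1], 0], [0, [-8.4, 2.5, -0.1], 0], [0, [-10.2, 2.8, -0.2], 0], [0, [-11.9, 3.1, -0.2], 0], [0, [-13.6, 3.3, -0.3], 0]]
-83.2: [[0, [-1.7, 0.2, -0.0], 0], [0, [-3.5, 0.3, -0.1], 0], [0, [-5.3, 0.4, -0.1], 0], [0, [-7.0, 0.4, -0.2], 0], [0, [-8.8, 0.4, -0.2], 0], [0, [-10.5, 0.3, -0.3], 0], [0, [-12.3, 0.2, -0.3], 0], [0, [-14.0, -0.0, -0.4], 0]]
-96.9: [[0, [-1.7, -0.2, -0.1], 0], [0, [-3.5, -0.5, -0.1], 0], [0, [-5.2, -0.9, -0.2], 0], [0, [-6.9, -1.3, -0.2], 0], [0, [-8.6, -1.7, -0.3], 0], [0, [-10.3, -2.2, -0.4], 0], [0, [-12.0, -2.7, -0.5], 0], [0, [-13.6, -3.3, -0.5], 0]]
-110.7: [[0, [-1.6, -0.6, -0.1], 0], [0, [-3.3, -1.3, -0.1], 0], [0, [-4.8, -2.1, -0.2], 0], [0, [-6.4, -2.9, -0.3], 0], [0, [-8.0, -3.7, -0.4], 0], [0, [-9.5, -4.6, -0.5], 0], [0, [-11.0, -5.5, -0.5], 0], [0, [-12.4, -6.5, -0.6], 0]]
-124.4: [[0, [-1.4, -1.0, -0.1], 
[... 1334 characters left out ...]
 [0, [4.8, -13.2, -0.4], 0]]
-206.9: [[0, [0.8, -1.6, -0.0], 0], [0, [1.7, -3.1, -0.1], 0], [0, [2.6, -4.6, -0.1], 0], [0, [3.6, -6.1, -0.1], 0], [0, [4.6, -7.5, -0.2], 0], [0, [5.6, -8.9, -0.2], 0], [0, [6.7, -10.3, -0.2], 0], [0, [7.8, -11.7, -0.3], 0]]
-220.7: [[0, [1.2, -1.3, -0.0], 0], [0, [2.4, -2.6, -0.0], 0], [0, [3.6, -3.8, -0.1], 0], [0, [4.9, -5.0, -0.1], 0], [0, [6.2, -6.2, -0.1], 0], [0, [7.6, -7.3, -0.1], 0], [0, [8.9, -8.4, -0.1], 0], [0, [10.4, -9.5, -0.1], 0]]
-234.4: [[0, [1.4, -1.0, 0.0], 0], [0, [2.9, -2.0, 0.0], 0], [0, [4.4, -2.9, 0.0], 0], [0, [6.0, -3.7, 0.0], 0], [0, [7.5, -4.6, 0.0], 0], [0, [9.1, -5.3, 0.0], 0], [0, [10.7, -6.1, 0.1], 0], [0, [12.3, -6.7, 0.1], 0]]
```

View pics/side9z.png

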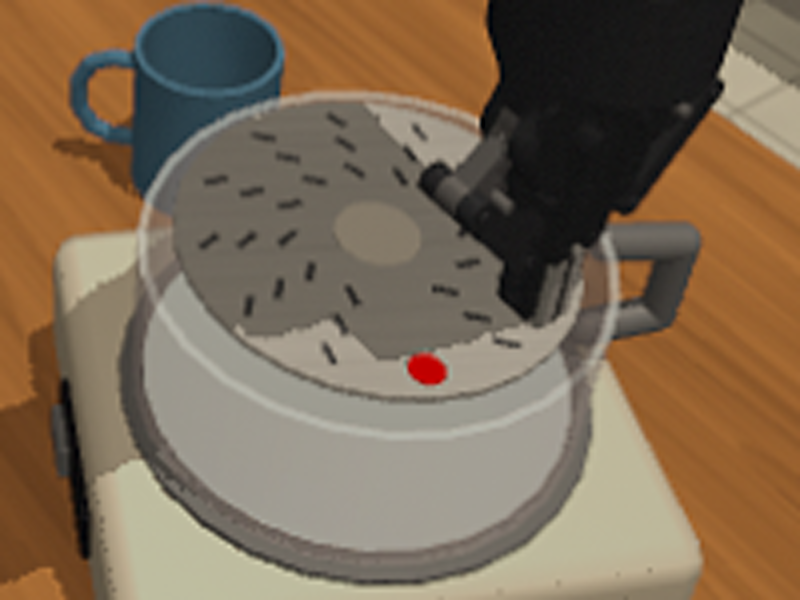

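Call:
arm_command --series '[[0,[-1.7,0.6,0.0],0],[0,[-3.3,1.1,0.0],0],[0,[-5.0,1.6,-0.1],0],[0,[-6.7,2.1,-0.1],0],[0,[-8.4,2.5,-0.2],0],[0,[-10.2,2.8,-0.2],0],[0,[-11.9,3.1,-0.3],0],[0,[-13.6,3.3,-0.3],0]]'

```text
t: 27.35
eef_pos: [0.5858, -0.1825, 0.1841]
tool_rot: [0.0, 1.0, -0.001, 0.003]
contact_force: [4.2, 0.7, 7.5]
gripper_width: -0.002
```

Call:
arm_command --series '[[0,[-1.7,0.2,0.0],0],[0,[-3.5,0.3,-0.1],0],[0,[-5.3,0.4,-0.1],0],[0,[-7.0,0.4,-0.2],0],[0,[-8.8,0.4,-0.2],0],[0,[-10.5,0.3,-0.3],0],[0,[-12.3,0.2,-0.4],0],[0,[-14.0,0.0,-0.4],0]]'

```text
t: 28.35
eef_pos: [0.5718, -0.1829, 0.1846]
tool_rot: [0.001, 1.0, -0.001, 0.003]
contact_force: [3.5, -0.9, 7.8]
gripper_width: -0.0
```

Call:
arm_command --series '[[0,[-1.7,-0.2,-0.1],0],[0,[-3.5,-0.5,-0.1],0],[0,[-5.2,-0.9,-0.2],0],[0,[-6.9,-1.3,-0.2],0],[0,[-8.6,-1.7,-0.3],0],[0,[-10.3,-2.2,-0.4],0],[0,[-12.0,-2.7,-0.5],0],[0,[-13.6,-3.3,-0.5],0]]'

```text
t: 29.35
eef_pos: [0.5583, -0.1799, 0.1851]
tool_rot: [0.001, 1.0, -0.001, 0.003]
contact_force: [3.2, -1.2, 9.1]
gripper_width: -0.001
```

Call:
arm_command --series '[[0,[-1.6,-0.6,-0.1],0],[0,[-3.3,-1.3,-0.1],0],[0,[-4.8,-2.1,-0.2],0],[0,[-6.4,-2.9,-0.3],0],[0,[-8.0,-3.7,-0.4],0],[0,[-9.5,-4.6,-0.5],0],[0,[-11.0,-5.5,-0.5],0],[0,[-12.4,-6.5,-0.6],0]]'

```text
t: 30.35
eef_pos: [0.5458, -0.1738, 0.1858]
tool_rot: [0.001, 1.0, -0.001, 0.003]
contact_force: [3.2, -1.5, 9.9]
gripper_width: 0.002
```

Call:
arm_command --series '[[0,[-1.4,-1.0,-0.3],0],[0,[-2.8,-2.1,-0.5],0],[0,[-4.2,-3.2,-0.6],0],[0,[-5.5,-4.3,-0.7],0],[0,[-6.9,-5.5,-0.8],0],[0,[-8.1,-6.7,-0.9],0],[0,[-9.4,-8.0,-1.0],0],[0,[-10.5,-9.3,-1.1],0]]'

```text
t: 31.35
eef_pos: [0.535, -0.1646, 0.1867]
tool_rot: [0.001, 1.0, -0.001, 0.003]
contact_force: [1.6, -2.6, 8.8]
gripper_width: 0.003
```

```bash
python3 chk.py 10
```

```text
48 [309.2 269.3]
dot ang -179.4 r 0.07
31.4 [ 0.53483194 -0.16444741  0.18670252] [ 2.00961271 -3.29468787  9.73361104] tcp contact ang -136.0
```

View pics/side10z.png

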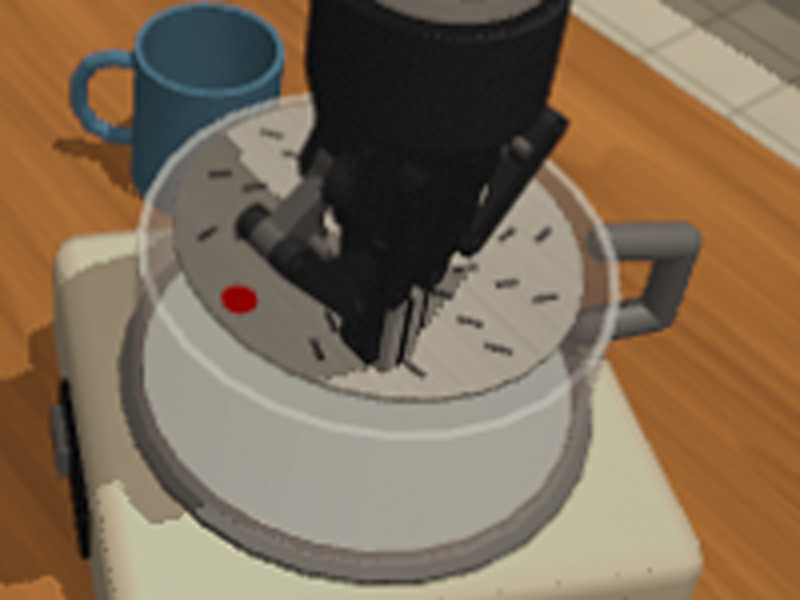

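Call:
arm_command --series '[[0,[-1.2,-1.3,-0.4],0],[0,[-2.3,-2.7,-0.6],0],[0,[-3.3,-4.1,-0.7],0],[0,[-4.4,-5.5,-0.8],0],[0,[-5.4,-7.0,-0.9],0],[0,[-6.3,-8.4,-1.0],0],[0,[-7.2,-10.0,-1.1],0],[0,[-8.0,-11.5,-1.2],0]]'

```text
t: 32.4
eef_pos: [0.5267, -0.1532, 0.1877]
tool_rot: [0.001, 1.0, -0.002, 0.002]
contact_force: [1.8, -2.8, 9.0]
gripper_width: -0.002
```

Call:
arm_command --series '[[0,[-0.8,-1.6,-0.1],0],[0,[-1.6,-3.1,-0.2],0],[0,[-2.3,-4.8,-0.3],0],[0,[-2.9,-6.4,-0.4],0],[0,[-3.5,-8.0,-0.5],0],[0,[-4.1,-9.7,-0.6],0],[0,[-4.6,-11.4,-0.7],0],[0,[-5.1,-13.1,-0.8],0]]'

```text
t: 33.4
eef_pos: [0.5214, -0.1401, 0.1884]
tool_rot: [0.001, 1.0, -0.002, 0.002]
contact_force: [1.1, -3.4, 8.8]
gripper_width: -0.001
```

Call:
arm_command --series '[[0,[-0.4,-1.7,-0.2],0],[0,[-0.8,-3.4,-0.3],0],[0,[-1.1,-5.2,-0.4],0],[0,[-1.3,-6.9,-0.5],0],[0,[-1.5,-8.6,-0.6],0],[0,[-1.7,-10.4,-0.6],0],[0,[-1.8,-12.2,-0.7],0],[0,[-1.8,-13.9,-0.8],0]]'

```text
t: 34.4
eef_pos: [0.5193, -0.1261, 0.189]
tool_rot: [0.001, 1.0, -0.002, 0.002]
contact_force: [-0.2, -4.2, 8.5]
gripper_width: 0.001
```

Call:
arm_command --series '[[0,[0.0,-1.8,-0.1],0],[0,[0.1,-3.5,-0.1],0],[0,[0.2,-5.3,-0.2],0],[0,[0.3,-7.0,-0.3],0],[0,[0.6,-8.8,-0.3],0],[0,[0.8,-10.5,-0.4],0],[0,[1.2,-12.2,-0.5],0],[0,[1.5,-13.9,-0.5],0]]'

```text
t: 35.4
eef_pos: [0.5206, -0.1122, 0.1893]
tool_rot: [0.001, 1.0, -0.002, 0.001]
contact_force: [-0.0, -2.9, 7.9]
gripper_width: -0.001
```

```bash
python3 chk.py 11
```

```text
35.45 [ 0.52065643 -0.11192474  0.18936031] [ 0.02260878 -3.64977248  8.09276099] tcp contact ang 167.6
```

View pics/side11z.png

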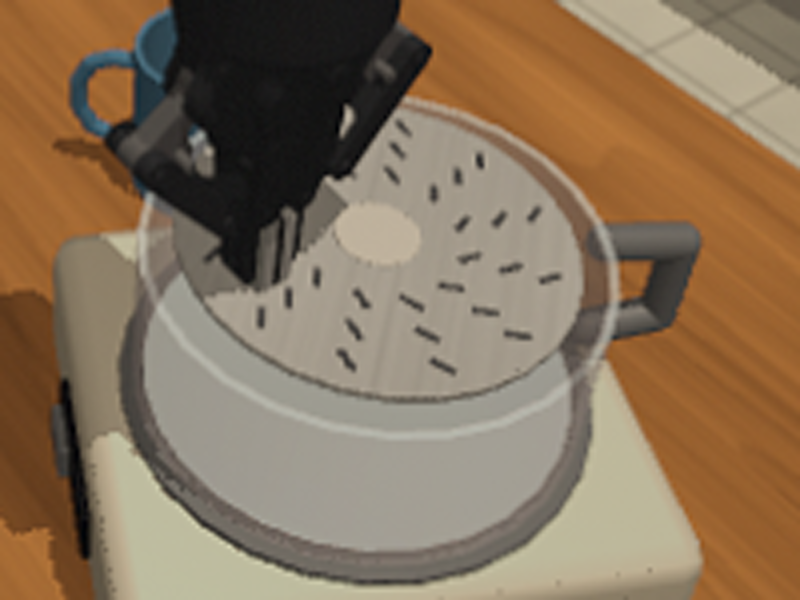

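Call:
arm_command --series '[[0,[0.4,-1.7,-0.1],0],[0,[0.9,-3.4,-0.1],0],[0,[1.4,-5.1,-0.2],0],[0,[2.0,-6.7,-0.2],0],[0,[2.6,-8.4,-0.3],0],[0,[3.3,-10.0,-0.3],0],[0,[4.0,-11.6,-0.4],0],[0,[4.8,-13.2,-0.4],0]]'

```text
t: 36.45
eef_pos: [0.525, -0.0989, 0.1895]
tool_rot: [0.001, 1.0, -0.002, 0.001]
contact_force: [-0.4, -4.1, 8.6]
gripper_width: -0.001
```

Call:
arm_command --series '[[0,[0.8,-1.6,0.0],0],[0,[1.7,-3.1,-0.1],0],[0,[2.6,-4.6,-0.1],0],[0,[3.6,-6.1,-0.1],0],[0,[4.6,-7.5,-0.1],0],[0,[5.6,-8.9,-0.1],0],[0,[6.7,-10.3,-0.1],0],[0,[7.8,-11.7,-0.1],0]]'

```text
t: 37.45
eef_pos: [0.5326, -0.087, 0.1895]
tool_rot: [0.001, 1.0, -0.001, 0.001]
contact_force: [-1.2, -1.9, 8.6]
gripper_width: 0.004
```

Call:
arm_command --series '[[0,[1.2,-1.3,0.0],0],[0,[2.4,-2.6,0.0],0],[0,[3.6,-3.8,0.0],0],[0,[4.9,-5.0,0.0],0],[0,[6.2,-6.2,0.0],0],[0,[7.6,-7.3,0.0],0],[0,[8.9,-8.4,0.0],0],[0,[10.4,-9.5,0.0],0]]'

```text
t: 38.45
eef_pos: [0.5427, -0.0773, 0.1894]
tool_rot: [0.001, 1.0, -0.001, 0.0]
contact_force: [-2.0, -0.3, 8.2]
gripper_width: 0.002
```

```bash
python3 chk.py 12; python3 - <<'E'
from h import *
im=read_camera("top"); cv2.imwrite("pics/top12.png",im);w=red(im); n_,l,st,c=cv2.connectedComponentsWithStats((w>0).astype('uint8'))
for i in range(1,n_):
    if st[i,4]>3:
        X=onz("top",c[i],.171);d=X-[.5739,-.1208,.171];print(st[i,4],c[i],np.degrees(np.arctan2(d[1],d[0])),np.linalg.norm(d))
E
python3 tab.py -234.4 5 148 .06
```

```text
38.5 [ 0.54297525 -0.07711815  0.18945258] [-1.48226734 -2.28865061  8.41632714] tcp contact ang 125.5
9 [325.77777778 210.77777778] 92.51657729058635 0.06990472425747074
-234.4: [[0, [1.4, -1.0, 0.0], 0], [0, [2.9, -2.0, 0.1], 0], [0, [4.4, -2.9, 0.1], 0], [0, [5.9, -3.7, 0.2], 0], [0, [7.5, -4.6, 0.2], 0], [0, [9.1, -5.3, 0.3], 0], [0, [10.7, -6.1, 0.4], 0], [0, [12.3, -6.7, 0.4], 0]]
-248.2: [[0, [1.6, -0.6, 0.1], 0], [0, [3.3, -1.2, 0.1], 0], [0, [5.0, -1.7, 0.2], 0], [0, [6.7, -2.2, 0.3], 0], [0, [8.4, -2.6, 0.3], 0], [0, [10.1, -3.0, 0.4], 0], [0, [11.8, -3.4, 0.5], 0], [0, [13.6, -3.6, 0.6], 0]]
-261.9: [[0, [1.7, -0.2, 0.1], 0], [0, [3.5, -0.4, 0.2], 0], [0, [5.2, -0.5, 0.3], 0], [0, [7.0, -0.6, 0.3], 0], [0, [8.8, -0.6, 0.4], 0], [0, [10.5, -0.5, 0.5], 0], [0, [12.3, -0.4, 0.6], 0], [0, [14.0, -0.3, 0.7], 0]]
-275.7: [[0, [1.7, 0.2, 0.1], 0], [0, [3.5, 0.5, 0.2], 0], [0, [5.2, 0.8, 0.3], 0], [0, [6.9, 1.1, 0.4], 0], [0, [8.6, 1.5, 0.5], 0], [0, [10.3, 2.0, 0.6], 0], [0, [12.0, 2.5, 0.7], 0], [0, [13.7, 3.0, 0.8], 0]]
-289.4: [[0, [1.6, 0.6, 0.1], 0], [0, [3.3, 1.3, 0.2], 0], [0, [4.9, 2.0, 0.3], 0], [0, [6.5, 2.7, 0.4], 0], [0, [8.0, 3.5, 0.5], 0], [0, [9.6, 4.4, 0.6], 0], [0, [11.1, 5.3, 0.7], 0], [0, [12.6, 6.2, 0.8], 0]]
```

View pics/side12z.png

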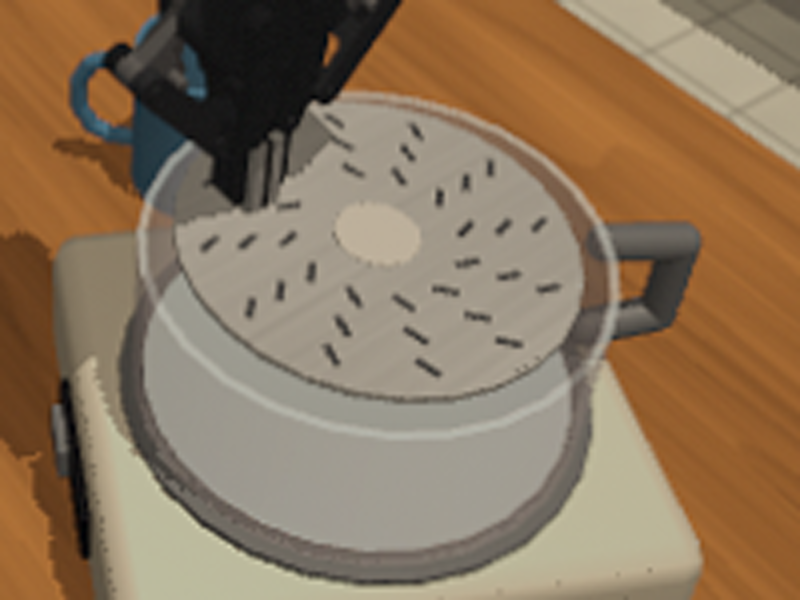

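Call:
arm_command --series '[[0,[1.4,-1.0,0.0],0],[0,[2.9,-2.0,0.1],0],[0,[4.4,-2.9,0.1],0],[0,[5.9,-3.7,0.2],0],[0,[7.5,-4.6,0.2],0],[0,[9.1,-5.3,0.3],0],[0,[10.7,-6.1,0.3],0],[0,[12.3,-6.7,0.3],0]]'

```text
t: 39.55
eef_pos: [0.5549, -0.0703, 0.1891]
tool_rot: [0.0, 1.0, -0.001, 0.0]
contact_force: [-2.8, -0.8, 8.8]
gripper_width: -0.003
```

Call:
arm_command --series '[[0,[1.6,-0.6,0.1],0],[0,[3.3,-1.2,0.1],0],[0,[5.0,-1.7,0.2],0],[0,[6.7,-2.2,0.3],0],[0,[8.4,-2.6,0.3],0],[0,[10.1,-3.0,0.4],0],[0,[11.8,-3.4,0.5],0]]'

```text
t: 40.42
eef_pos: [0.5667, -0.0668, 0.1886]
tool_rot: [0.0, 1.0, -0.001, 0.0]
contact_force: [-1.6, -1.1, 9.6]
gripper_width: -0.002
```

```bash
cat > ang.py <<'E'
from h import *
# rectified disc polar image from side picture; compare with side3 (home, unturned)
def pol(im):
    C=np.array([.5739,-.1208,.1705]);th=np.radians(np.arange(0,360,.5));r=np.arange(.02,.078,.001)
    T,Rr=np.meshgrid(th,r);dx=Rr*np.cos(T);dy=Rr*np.sin(T);dz=-.054*dx+.034*dy
    P=np.stack([C[0]+dx,C[1]+dy,C[2]+dz],-1).reshape(-1,3);uv=proj("side",P).astype('float32').reshape(*T.shape,2)
    return cv2.remap(im,uv[...,0],uv[...,1],cv2.INTER_LINEAR)
def feat(p):
    g=cv2.cvtColor(p,cv2.COLOR_BGR2GRAY).astype(float); bg=cv2.medianBlur(g.astype('uint8'),15)
    return np.clip(bg-g-8,0,50)
def rot(fa,fb,lo,hi):
    a,b=feat(pol(cv2.imread(fa))),feat(pol(cv2.imread(fb)))
    m=np.zeros(720,bool); m[np.r_[0:60,460:720]]=True  # world angles -130..30: clear of the hand at start
    out=[]
    for s in np.arange(lo,hi,.5):
        k=int(round(s*2)); mm=m&np.roll(m,k)
        x=np.roll(a,k,1)[:,mm].ravel();y=b[:,mm].ravel();out.append((np.corrcoef(x,y)[0,1],s))
    return sorted(out)[::-1][:4]
E
python3 chk.py 13; python3 - <<'E'
from ang import *
im=read_camera("top"); cv2.imwrite("pics/top13.png",im);w=red(im); n_,l,st,c=cv2.connectedComponentsWithStats((w>0).astype('uint8'))
for i in range(1,n_):
    if st[i,4]>3:
        X=onz("top",c[i],.171);d=X-[.5739,-.1208,.171];print(st[i,4],c[i],np.degrees(np.arctan2(d[1],d[0])),np.linalg.norm(d))
print("5vs3",rot("pics/side3.png","pics/side5.png",-15,15)); print("13vs3",rot("pics/side3.png","pics/side13.png",-20,30))
E
```

```text
7 [330.3 225.1]
dot ang 70.6 r 0.0646
40.475 [ 0.56694535 -0.06669688  0.1885999 ] [-1.88504803 -0.41483077  8.32088563] tcp contact ang 99.4
5vs3 [(np.float64(0.9695718351329229), np.float64(-5.5)), (np.float64(0.9514061954205982), np.float64(-6.0)), (np.float64(0.9387740293240115), np.float64(-5.0)), (np.float64(0.890216797495456), np.float64(-6.5))]
13vs3 [(np.float64(0.9552105146374672), np.float64(-14.0)), (np.float64(0.9523755236780076), np.float64(17.0)), (np.float64(0.9460710416488004), np.float64(16.5)), (np.float64(0.9369919403301032), np.float64(-13.5))]
```

View pics/side13z.png

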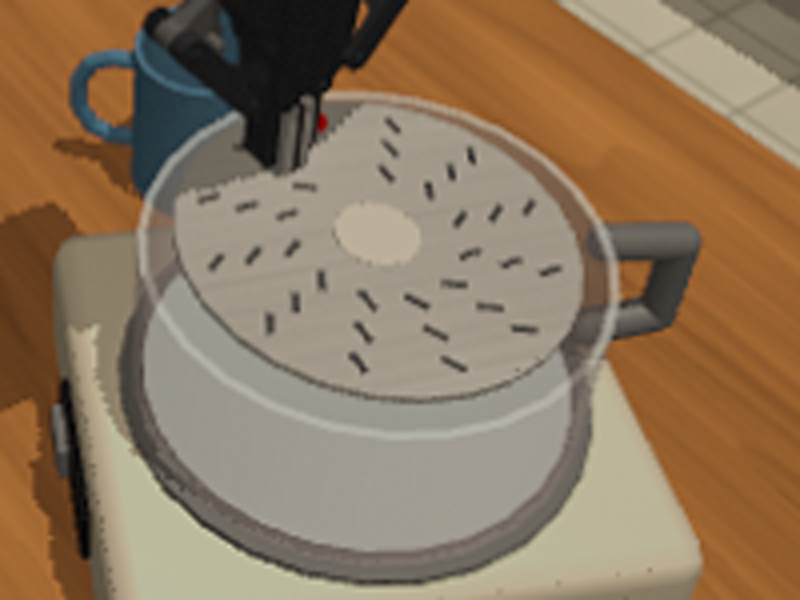

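```bash
python3 tab.py -260.2 2 148 .06
```

```text
-260.2: [[0, [1.7, -0.3, 0.1], 0], [0, [3.5, -0.5, 0.2], 0], [0, [5.2, -0.7, 0.2], 0], [0, [7.0, -0.8, 0.3], 0], [0, [8.7, -0.8, 0.4], 0], [0, [10.5, -0.9, 0.5], 0], [0, [12.3, -0.8, 0.6], 0], [0, [14.0, -0.7, 0.7], 0]]
-274.0: [[0, [1.8, 0.1, 0.1], 0], [0, [3.5, 0.3, 0.2], 0], [0, [5.2, 0.6, 0.3], 0], [0, [7.0, 0.9, 0.4], 0], [0, [8.7, 1.3, 0.5], 0], [0, [10.4, 1.7, 0.6], 0], [0, [12.1, 2.1, 0.7], 0], [0, [13.8, 2.6, 0.8], 0]]
```

Call:
arm_command --series '[[0,[1.7,-0.3,0.0],0],[0,[3.5,-0.5,0.1],0],[0,[5.2,-0.7,0.1],0],[0,[7.0,-0.8,0.2],0],[0,[8.7,-0.8,0.3],0],[0,[10.5,-0.9,0.4],0],[0,[12.3,-0.8,0.5],0],[0,[14.0,-0.7,0.6],0]]'

```text
t: 41.52
eef_pos: [0.5807, -0.0657, 0.188]
tool_rot: [0.0, 1.0, -0.001, 0.0]
contact_force: [-2.9, 0.3, 9.1]
gripper_width: -0.0
```

```bash
python3 chk.py 14; python3 - <<'E'
from ang import *
print("14vs3",rot("pics/side3.png","pics/side14.png",-12,14))
E
```

```text
16 [337.2 224.2]
dot ang 59.6 r 0.0662
41.575 [ 0.58095773 -0.06577315  0.18801336] [-1.39805496 -0.09129153  9.47065244] tcp contact ang 85.6
14vs3 [(np.float64(0.969626669654789), np.float64(4.5)), (np.float64(0.9643480071004097), np.float64(5.0)), (np.float64(0.9265027075087487), np.float64(4.0)), (np.float64(0.912195614147813), np.float64(5.5))]
```

Call:
arm_command --series '[[0,[1.8,0.1,0.0],0],[0,[3.5,0.3,0.1],0],[0,[5.2,0.6,0.1],0],[0,[5.2,0.6,0.1],0]]'

```text
t: 42.08
eef_pos: [0.5861, -0.0663, 0.1879]
tool_rot: [0.0, 1.0, -0.001, 0.0]
contact_force: [-3.3, 0.1, 7.7]
gripper_width: -0.001
```

```bash
python3 chk.py 15; python3 - <<'E'
from ang import *
print("15vs3",rot("pics/side3.png","pics/side15.png",-12,14))
print("3vs2",rot("pics/side2.png","pics/side3.png",-12,14))
E
```

```text
18 [340.2 224.4]
dot ang 55.2 r 0.066
42.125 [ 0.58610203 -0.0662866   0.187901  ] [-2.29912334  0.06387516  8.29728902] tcp contact ang 80.6
15vs3 [(np.float64(0.9942150914497496), np.float64(0.0)), (np.float64(0.9655231242773189), np.float64(-0.5)), (np.float64(0.9641963094582898), np.float64(0.5)), (np.float64(0.8906476221499491), np.float64(-1.0))]
3vs2 [(np.float64(0.7894507883927453), np.float64(-1.0)), (np.float64(0.783889651913381), np.float64(-1.5)), (np.float64(0.7678982626457174), np.float64(-0.5)), (np.float64(0.7512061060621819), np.float64(-2.0))]
```

```bash
python3 - <<'E'
from ang import *
import ang
print("4vs3",rot("pics/side3.png","pics/side4.png",-12,14)[:2])
def pol2(im,C):
    th=np.radians(np.arange(0,360,.5));r=np.arange(.02,.078,.001)
    T,Rr=np.meshgrid(th,r);dx=Rr*np.cos(T);dy=Rr*np.sin(T);dz=-.054*dx+.034*dy
    P=np.stack([C[0]+dx,C[1]+dy,C[2]+dz],-1).reshape(-1,3);uv=proj("side",P).astype('float32').reshape(*T.shape,2)
    return cv2.remap(im,uv[...,0],uv[...,1],cv2.INTER_LINEAR)
m=np.zeros(720,bool); m[np.r_[0:60,460:720]]=True
y=feat(pol2(cv2.imread("pics/side15.png"),[.5739,-.1208,.1705]))
best=[]
i0=cv2.imread("pics/side0.png")
for ox in np.arange(-.003,.0031,.001):
  for h in np.arange(.180,.190,.001):
    a=feat(pol2(i0,[.5747+ox,-.1213,h]))
    for s in np.arange(-8,8.5,.5):
        k=int(s*2);best.append((np.corrcoef(np.roll(a,k,1)[:,m].ravel(),y[:,m].ravel())[0,1],s,h,ox))
print(sorted(best)[::-1][:5])
E
```

```text
4vs3 [(np.float64(0.9920184789682249), np.float64(0.0)), (np.float64(0.9695746719150093), np.float64(0.5))]
[(np.float64(0.9747180699089522), np.float64(0.0), np.float64(0.186), np.float64(0.0)), (np.float64(0.9514744721302674), np.float64(0.5), np.float64(0.186), np.float64(0.0)), (np.float64(0.9450582245727276), np.float64(-0.5), np.float64(0.186), np.float64(0.0)), (np.float64(0.9337014756331853), np.float64(0.5), np.float64(0.187), np.float64(-0.001)), (np.float64(0.9270108583695735), np.float64(-0.5), np.float64(0.185), np.float64(0.001))]
```

Call:
arm_command --series '[[0,[-0.1,0,-1],0],[0,[-0.1,0,-3],0],[0,[-0.1,0,-10],0],[0,[0,0,-30],0],[0,[-30,0,-60],0],[0,[-60,-30,-90],0],[0,[-90,-70,-100],0],[0,[-90,-70,-100],0]]'

```text
t: 43.12
eef_pos: [0.4946, 0.007, 0.2886]
tool_rot: [0.0, 1.0, 0.002, 0.001]
contact_force: [-0.2, 0.1, 0.9]
gripper_width: -0.002
```

Call:
arm_command --series '[[0,[-10,-50,0],0],[0,[-20,-100,0],0],[0,[-30,-150,0],0],[0,[-30,-150,0],0],[0,[-30,-150,0],0]]'

```text
t: 43.75
eef_pos: [0.4667, 0.1527, 0.2868]
tool_rot: [0.0, 1.0, -0.001, -0.0]
contact_force: [0.9, 0.0, -0.1]
gripper_width: 0.001
```

```bash
python3 chk.py 16; python3 - <<'E'
from ang import *
print("16vs3",rot("pics/side3.png","pics/side16.png",-12,14)[:3])
im=read_camera("top"); cv2.imwrite("pics/top16.png",im)
o=status.get_obs();print(o["t"],o["eef_pos"],o["contact_force"],np.abs(o["joint_vel"]).max())
cv2.imwrite("pics/c16.png",np.hstack([cv2.imread("pics/side16.png")[140:420,200:500],im[100:380,200:500]]))
E
```

```text
35 [338.5 223.4]
dot ang 57.4 r 0.0683
43.8 [0.46686673 0.15212964 0.28684004] [0.02431913 0.48388911 0.3165285 ] tcp contact ang 111.6
16vs3 [(np.float64(0.7970440529666748), np.float64(1.0)), (np.float64(0.783152477903197), np.float64(0.5)), (np.float64(0.7830548829411629), np.float64(1.5))]
43.85 [0.46688388 0.15199212 0.2868894 ] [ 0.79055878  0.07834935 -0.03441153] 0.0053773413131975745
```

View pics/c16.png

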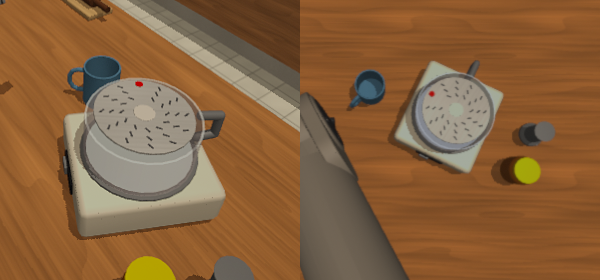

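```bash
python3 - <<'E'
from station import bot
print(bot.hand_in())
E
```

```text
the job is handed in; nothing more can be done
None
```

I pressed the shredding disc home, dragged it clockwise through one full turn with a closed fingertip, lifted clear and handed the job in at about 43.9 s.

**Pressing home:** The disc slid down about 14 mm. The force then rose past the 4–6 N slide force to 8–10 N and the disc stopped going down. At the same spot, the height for about 8 N was the same before and after the turn, so I judge the stem fully home. I had no direct reading of the seat. The readings while it slid were a little low, about 3–4 N, and the stiffness felt at home was nearer 2.5–4 N/mm than the stated 5 N/mm.

**The turn:** It took about 30 s at 5–10 N downward. The highest force I read was 9.9 N, but forces are only read at the end of each move, so the values in between were not seen. The fingertip slipped by about 10%, so I carried on until the camera matched. Just before lifting, the slot pattern was within 0.5° of the starting picture.

**After lifting:** The red dot appeared at (338.5, 223.4) in the side picture, about 57° round the disc, against about 57° at the start. The slot-pattern check on that picture gave about 1° off, with a weaker match because the unloaded disc had risen slightly.

The mug, jar and pusher look undisturbed in the last top picture. The arm is clear of everything, with force readings at noise level.

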